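# Spot-check the temperature of one plate on the turning drying carousel

### The job

The culture plates are drying on the carousel and have to keep turning: set it going with a gentle twist of its centre knob and let go, never quicker than about one turn in four seconds. Then take the infrared thermometer from its holder and, while the carousel coasts on untouched at no slower than about one turn in 12 seconds, go along with the red blood-agar plate, keeping the thermometer upright with its nose some 5 cm above the middle of that plate for a good 6 seconds without a break. Finally stand the thermometer back in its holder and leave it; do not touch the plates, and leave the burner, tube rack and spray bottle alone.

Things in the scene. Friction and masses are not known exactly. Their poses are not given: they have to be found in the camera images.
- carousel: hand-turned plate-drying carousel, fixed to the bench: grey cast base of 200 mm diameter with an aluminium platter of 310 mm diameter, 8 mm thick, whose upper face is 45 mm above the bench. Four places for plates, 90 degrees apart, each 100 mm from the axis and marked by four steel pins 5 mm thick that stand 11 mm above the platter. Origin: on the vertical axis, at bench level
- platter (a joint): angle of the platter about its vertical axis, rad, 0 at the start, without stops, growing anticlockwise seen from above. The platter with its plates has about 0.02 kg m2 of inertia and runs on a ball bearing: viscous drag about 0.0005 N m s/rad and dry friction about 0.0002 N m, so it coasts for half a minute and more and slows down gradually (all nominal; they vary)
- knob (a point): point at which to grip the black round centre knob, on the axis and turning with the platter, 92 mm above the bench; the knob is 36 mm in diameter and reaches from 69 to 111 mm above the bench, with a thin stem below it. It clears the plates: their rims are 61 mm above the bench
- blood_plate: the red blood-agar plate: clear dish, 90 mm outside diameter, 16 mm high, 40 g, open at the top, standing loose between four low pins on the platter, its centre 100 mm from the carousel's axis. Origin: centre of its underside; z up
- agar_plate1: straw-coloured agar plate: clear dish, 90 mm outside diameter, 16 mm high, 40 g, open at the top, standing loose between four low pins on the platter, its centre 100 mm from the carousel's axis. Origin: centre of its underside; z up
- agar_plate2: straw-coloured agar plate: clear dish, 90 mm outside diameter, 16 mm high, 40 g, open at the top, standing loose between four low pins on the platter, its centre 100 mm from the carousel's axis. Origin: centre of its underside; z up
- agar_plate3: straw-coloured agar plate: clear dish, 90 mm outside diameter, 16 mm high, 40 g, open at the top, standing loose between four low pins on the platter, its centre 100 mm from the carousel's axis. Origin: centre of its underside; z up
- thermometer: pen-type infrared spot thermometer, yellow with a black band near the nose, round, 28 mm in diameter and 140 mm long, 120 g, standing nose down in its holder at the start. It reads all the time. Origin: the middle of its flat nose (25 mm across; the lowest 12 mm taper down to it); z points along it from the nose to the top
- holder: holder of the thermometer, fixed to the bench: grey round cup of 33 mm bore, flared to about 45 mm at its mouth, 66 mm high, on a dark foot of 76 mm diameter. Origin: centre of the underside
- holder_floor (a point): centre of the floor of the holder's bore, 8 mm above the bench, on which the thermometer's nose stands; the bore above it is 58 mm deep, flare included
- burner: gas burner, dark foot of 86 mm diameter, 147 mm high, loose; origin: centre of its underside
- tube_rack: steel rack with corked test tubes, 250 x 85 mm and 136 mm high, its long side along its x, loose; origin: centre of its underside
- spray_bottle: purple spray bottle with a white head, 68 mm in diameter, 180 mm high, loose; origin: centre of its underside

How it is judged:
On the way, in this order (a step that is already met when the one before it is completed fails the run):
1. the carousel turns on its own, let go, at 0.5 rad/s or more ((velocity of joint platter above 0.5 rad/s or velocity of joint platter below -0.5 rad/s) and contact force between each of the arm, the fingers, thermometer and carousel below 0.2 N), for 0.5 s.
2. for 5 s on end the upright (0.25 rad) thermometer has its nose within 20 mm of the blood plate's centre from above and 20 to 90 mm over its underside; carousel untouched, at 0.4 rad/s or more ((velocity of joint platter above 0.4 rad/s or velocity of joint platter below -0.4 rad/s) and contact force between each of the arm, the fingers, thermometer and carousel below 0.2 N and horizontal distance between thermometer and blood_plate below 0.02 m and z of thermometer in the frame of blood_plate between 0.02 and 0.09 m and angle between thermometer's own z axis and vertical below 0.25 rad), for 5 s.
At the end, for the whole second after the job is handed in: The thermometer stands in its holder, nose within 8 mm of the bore's centre and 10 mm of its floor, upright within 0.15 rad, at rest; all four plates lie flat in their places on the carousel, which may still turn; burner, rack and bottle are within 20 mm of where they were (horizontal distance between thermometer and holder_floor below 0.008 m and distance between thermometer and holder_floor below 0.01 m and angle between thermometer's own z axis and vertical below 0.15 rad and linear speed of thermometer below 0.03 m/s and not (horizontal distance between blood_plate and carousel above 0.11 m or horizontal distance between blood_plate and carousel below 0.09 m or angle between blood_plate's own z axis and vertical above 0.1 rad) and not (horizontal distance between agar_plate1 and carousel above 0.11 m or horizontal distance between agar_plate1 and carousel below 0.09 m or angle between agar_plate1's own z axis and vertical above 0.1 rad) and not (horizontal distance between agar_plate2 and carousel above 0.11 m or horizontal distance between agar_plate2 and carousel below 0.09 m or angle between agar_plate2's own z axis and vertical above 0.1 rad) and not (horizontal distance between agar_plate3 and carousel above 0.11 m or horizontal distance between agar_plate3 and carousel below 0.09 m or angle between agar_plate3's own z axis and vertical above 0.1 rad) and distance of each of burner, tube_rack, spray_bottle from where it was at the start of the episode below 0.02 m); the robot touches nothing.
It fails at once if the carousel is spun faster than 2 rad/s (a turn in about 3 s) (velocity of joint platter above 2 rad/s or velocity of joint platter below -2 rad/s).
It fails at once if a plate leaves its place between the pins (centre under 90 or over 110 mm from the axis) or tips over 0.1 rad ((horizontal distance between blood_plate and carousel above 0.11 m or horizontal distance between blood_plate and carousel below 0.09 m or angle between blood_plate's own z axis and vertical above 0.1 rad) or (horizontal distance between agar_plate1 and carousel above 0.11 m or horizontal distance between agar_plate1 and carousel below 0.09 m or angle between agar_plate1's own z axis and vertical above 0.1 rad) or (horizontal distance between agar_plate2 and carousel above 0.11 m or horizontal distance between agar_plate2 and carousel below 0.09 m or angle between agar_plate2's own z axis and vertical above 0.1 rad) or (horizontal distance between agar_plate3 and carousel above 0.11 m or horizontal distance between agar_plate3 and carousel below 0.09 m or angle between agar_plate3's own z axis and vertical above 0.1 rad)).
It fails at once if the arm, the fingers or the thermometer touch a plate with more than 1 N (contact force between any of the arm, the fingers, thermometer and blood_plate above 1 N or contact force between any of the arm, the fingers, thermometer and agar_plate1 above 1 N or contact force between any of the arm, the fingers, thermometer and agar_plate2 above 1 N or contact force between any of the arm, the fingers, thermometer and agar_plate3 above 1 N).
It fails at once if the burner, tube rack or spray bottle is moved by more than 20 mm or tipped over 0.2 rad (distance of any of burner, tube_rack, spray_bottle from where it was at the start of the episode above 0.02 m or angle between any of burner, tube_rack, spray_bottle's own z axis and vertical above 0.2 rad).
It also fails if it takes over 61 s, if anything falls off the work surface, if the arm or the gripper's body presses on something with over 40 N, if the wrist force passes 120 N, or if a joint passes its speed limit or range.

### The arm

A 7-joint arm with a two-finger parallel gripper is mounted at the origin on the work surface. World frame = base frame: x ahead of the robot, y to its left, z up, the work surface at z = 0. Lengths are in m, angles in rad, forces in N, time in s.
With the tool pointing down it reaches from about 0.425 to 0.825 m from the base axis. Payload 3.6 kg.
Tool frame: the origin (TCP) lies midway between the tips of the shut fingers; the grasp point (between the pads) lies 19 mm behind it; z points along the fingers, y is the line along which they close (so a half turn about z gives the same grasp; the last joint's range is limited). The gripper opens to 85 mm and grips with 20 to 120 N. Pads are 22 mm wide; open, the fingers measure 114 mm over their backs; the gripper's body (76 mm by 85 mm) begins 54 mm behind the grasp point. The pads swing forward as they close: fully open they stand 13 mm farther back than shut.
Start: joints at [-1.262, 0.615, -0.013, 1.423, 0.008, 1.103, -0.04], TCP at [0.214, 0.614, 0.231] pointing down, gripper open.
Joint ranges: [-3.12, 3.12], [-0.3, 2.06], [-1.34, 1.32], [0.26, 2.42], [-1.36, 4.5], [0.01, 1.98], [-2.84, 2.84]. Speed limits (rad/s): [2.79, 2.79, 3.14, 3.14, 3.14, 3.14, 3.14].

### API

Orientations are given as a rotation vector (axis times angle).
In Python, from station import readout, eyes, order gives the robot as it stands. The module is installed in compiled form; this text tells all that it offers.
- The arm moves only by the tool carry_out, never from a script. Its argument "targets" is a list of rows, each an object of numbers: "x", "y", "z": the shift along the tool's x, y, z in cm; "ax", "ay", "az": the turn, a rotation vector about the tool's x, y, z in degrees. A call has exactly 5 rows; each row is the pose to reach, as a shift and turn from the pose commanded when the call began, along the tool's axes at that moment; what a row does not reach only later rows make up. A row lasts 1/10 s, in which the tool goes at most 50 mm and 8.59 degrees, less where a joint would pass 70% of its speed; a pose out of reach is approached as far as the arm can. A call with a gripper value outside its range is refused whole. "fingers" is the finger opening in cm, from 0 to 8.54, set as the call begins (left out, the last holds). The fingers move at their own pace and stop on an object; "force" is the grip in N (left out, the last holds). Time passes only in rows, so rows that repeat a pose let the fingers close, or fill a call up. It gives the time, the measured TCP pose, the force, the opening and the grip force at its end, in the units of the state.
- readout.read_state(): the state, without advancing time (a new reading comes with each control period).
- eyes.capture(name): name is "scene" or "side" or "wrist"; returns a dict with "img" (420x560x3 uint8, red, green, blue), "z_map" (420x560 float32, m along the optical axis (not along the pixel's ray), 0 where there is no reading), "fx", "fy", "cx", "cy" (pixels), "k1" (the pictures are not rectified: a ray, as slopes to the right and down, at radius r is drawn at 1 + k1 r^2 times it, then the intrinsics apply), "cam_to_world" (4x4, takes a point from camera to world coordinates). Camera axes: x right, y up, looking along -z (the intrinsics and any distortion apply to the point x, -y, -z); pixel columns grow to the right and rows downward; lengths in m; the calibration is good to about 2 mm. A picture is of the moment at which its call begins.
- order.job_done(): hands the job in; it is judged then, once.
Trained networks look in a picture, given as the dict that the camera call returned (one of the last four; its "shot" number tells which), for a name from the list of things; names that differ only in an ending like _2 or _b are one class to them, and where a whole thing is asked for, a point or a joint stands for the part that bears it (a point fixed in the world has none). Each returns a list of dicts, best first, with "p" (0 to 1); they miss things now and then, are a little off and sometimes report something else, mostly with a low value. They report only what shows in the picture. A call takes as long as a camera call.
- eyes.cut_out(picture, label): "mask" (420x560 bool, what is visible of it) and "extent" ([left, top, right, bottom] in pixels, round what is visible of it).
- eyes.tip_of(picture, label): "xy" ([column, row] in pixels: a listed point, or the origin of a listed thing).
The state is a dict: "clock": time; "qpos": joint angles; "dq": joint speeds; "tau": joint torques, N m; "tool_pos": TCP position; "tool_rot": TCP orientation; "wrist_force": force on the tool from outside, world axes, zero at the start; "wrist_torque": the same for the moment, N m; "finger_gap": finger opening in m; "gripper_force": force on a finger pad.
Only numpy, scipy, OpenCV 4.12 (cv2) and the standard library are available. Lean on these libraries where they do the work, as an engineer would, in place of code of your own. Each camera call takes 0.05 s, during which the arm holds its last target. There are 200 camera calls.

## Working session

There is one attempt and no reset: what is moved stays moved. The work goes in short steps, Python scripts to look and compute and a tool call to move; the robot and the scene stay as the last step left them, time stands still between calls to the robot, and variables do not carry over. Pictures are saved under pics/ and viewed, at most 10 in all, crops included, and the job is handed in when it is done.

Besides the shell and the picture viewer there is one more tool, called as name(argument=value, ...) on one line, values as JSON. carry_out: Moves the arm, as the interface text tells. Its arguments: {"type":"object","properties":{"targets":{"type":"array"},"fingers":{"type":"number"},"force":{"type":"number"}},"required":["targets"]}

```bash
mkdir -p pics; ls
cat > h.py <<'E'
import numpy as np, cv2
from scipy.spatial.transform import Rotation as R
from station import readout, eyes, order
def ray(p,uv):
    x=(uv[0]-p['cx'])/p['fx']; y=(uv[1]-p['cy'])/p['fy']
    r=np.hypot(x,y); s=r
    for _ in range(20): s=r/(1+p['k1']*s*s)
    f=s/r if r>0 else 1
    return np.array([x*f,-y*f,-1.])
def world(p,uv,d=None,z=None):
    M=np.array(p['cam_to_world']); v=ray(p,uv); o=M[:3,3]; w=M[:3,:3]@v
    if z is not None: d=(z-o[2])/w[2]
    return o+w*d
def loc(p,label,z):
    r=eyes.tip_of(p,label)
    return [(round(a['p'],2),np.round(a['xy'],1),world(p,a['xy'],z=z).round(4)) for a in r[:2]]
def save(p,n): cv2.imwrite('pics/'+n+'.png',p['img'][:,:,::-1])
E
python3 - <<'E'
from h import *
s=readout.read_state(); print(s)
for c in ['scene','side']:
    p=eyes.capture(c); save(p,c+'0'); print(c,np.array(p['cam_to_world']).round(3).tolist(),p['fx'],p['k1'])
    for l,z in [('carousel',0),('knob',.092),('blood_plate',.045),('thermometer',.008),('holder',0),('holder_floor',.008),('burner',0),('tube_rack',0),('spray_bottle',0)]:
        print(l,loc(p,l,z))
E
```

```text
pics
{'clock': 0.0, 'qpos': array([-1.26251429,  0.61590576, -0.01259355,  1.42490992,  0.00813767,
        1.10337625, -0.04040393]), 'dq': array([ 0.00040884, -0.00099664, -0.00073319,  0.00449878,  0.00047904,
        0.00136176,  0.00113893]), 'tau': array([-1.11147631e-04, -4.69210696e+01,  2.59359134e-01, -1.71030951e+01,
        1.00613982e-02,  9.67697008e-03,  8.42580619e-06]), 'tool_pos': array([0.21332862, 0.6131898 , 0.23014329]), 'tool_rot': array([-0.52327004, -3.09735802,  0.00396649]), 'wrist_force': array([-0.00272042, -0.19434458,  0.22174373]), 'wrist_torque': array([-0.00961452,  0.00416805, -0.0113316 ]), 'gripper_force': 0.0, 'finger_gap': 0.08553775913506574}
scene [[-0.903, -0.325, 0.282, 1.001], [0.43, -0.689, 0.584, 0.838], [0.004, 0.648, 0.762, 1.119], [0.0, 0.0, 0.0, 1.0]] 478.9376916259616 -0.07121139372676502
carousel [(0.72, array([309.8, 238.8]), array([0.5564, 0.1249, 0.    ])), (0.34, array([281.2, 237. ]), array([0.6289, 0.0833, 0.    ]))]
knob [(0.96, array([311. , 217.4]), array([0.5554, 0.1195, 0.092 ]))]
blood_plate [(0.71, array([340.5, 216.3])
[... 969 characters left out ...]
0.5505, 0.1267, 0.092 ]))]
blood_plate [(0.69, array([252.8, 175.5]), array([0.5631, 0.2174, 0.045 ]))]
thermometer [(0.6, array([211. , 364.9]), array([ 0.4613, -0.2903,  0.008 ]))]
holder [(0.93, array([209.1, 364. ]), array([ 0.4569, -0.2836,  0.    ]))]
holder_floor [(0.77, array([210.8, 365.4]), array([ 0.461 , -0.2913,  0.008 ]))]
burner [(0.85, array([353.4, 306.3]), array([ 0.7466, -0.1812,  0.    ])), (0.38, array([293.5, 197. ]), array([0.6649, 0.1742, 0.    ]))]
tube_rack [(0.95, array([237.5, 150.7]), array([0.5245, 0.4026, 0.    ]))]
spray_bottle [(0.74, array([335.9, 382.8]), array([ 0.6813, -0.3412,  0.    ])), (0.38, array([210.9, 366.7]), array([ 0.4603, -0.2893,  0.    ]))]
```

View pics/scene0.png

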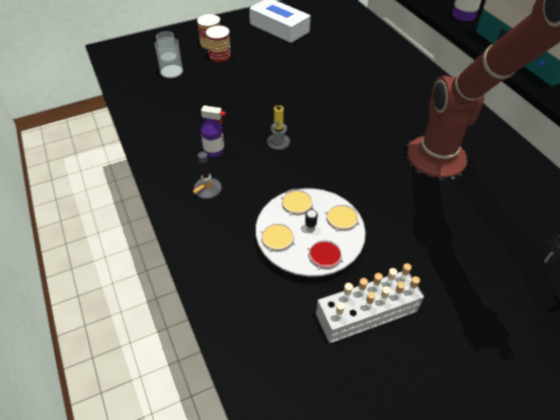

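View pics/side0.png

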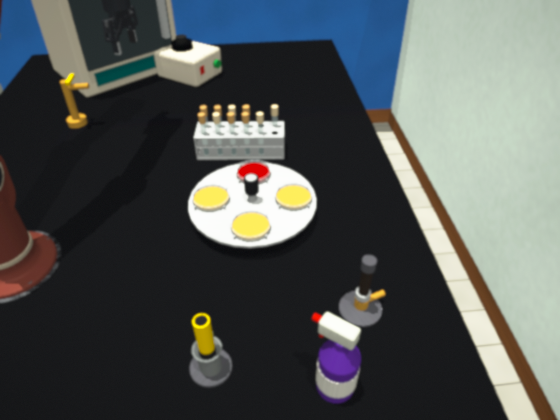

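The scene view shows the carousel at about (310,232), with the red plate at (325,255) and the thermometer at (279,125). In the side view they are at about (252,200), (254,172) and (205,335). I'll refine these positions from the depth data.

```bash
cat >> h.py <<'E'
def cloud(p):
    h,w=p['z_map'].shape
    uu,vv=np.meshgrid(np.arange(w),np.arange(h))
    K=np.array([[p['fx'],0,p['cx']],[0,p['fy'],p['cy']],[0,0,1]])
    q=cv2.undistortPoints(np.stack([uu,vv],-1).reshape(-1,1,2).astype(float),K,np.array([p['k1'],0,0,0,0]))[:,0]
    # k1 model: drawn = (1+k1 r^2)*true, same as OpenCV
    d=p['z_map'].ravel(); M=np.array(p['cam_to_world'])
    P=np.c_[q[:,0]*d,-q[:,1]*d,-d]@M[:3,:3].T+M[:3,3]
    P[d==0]=np.nan
    return P.reshape(h,w,3)
def circ(pts,r=None):
    from scipy.optimize import least_squares
    f=(lambda a: np.hypot(pts[:,0]-a[0],pts[:,1]-a[1])-(r or a[2]))
    return least_squares(f,[*pts.mean(0)[:2],r or .05],loss='soft_l1',f_scale=.002).x
def red(p):
    I=p['img'].astype(int); m=((I[...,0]>110)&(I[...,1]<50)&(I[...,2]<60)).astype(np.uint8)
    P=cloud(p); m&=(np.hypot(P[...,0]-.553,P[...,1]-.123)<.17)&(abs(P[...,2]-.05)<.03)
    return m,P
E
python3 - <<'E'
from h import *
for c in ['scene','side']:
    p=eyes.capture(c); P=cloud(p); I=p['img'].astype(int)
    near=np.hypot(P[...,0]-.553,P[...,1]-.123)<.2
    m=(near&(P[...,2]>.035)).astype(np.uint8)
    cs=max(cv2.findContours(m,0,cv2.CHAIN_APPROX_NONE)[0],key=len)[:,0]
    W=np.array([world(p,u,z=.045) for u in cs.astype(float)])
    print(c,'platter',circ(W).round(4), 'zmed',np.nanmedian(P[m>0][:,2]))
    r,_=red(p); cs=max(cv2.findContours(r,0,cv2.CHAIN_APPROX_NONE)[0],key=len)[:,0]
    W=np.array([world(p,u,z=.052) for u in cs.astype(float)]); print('red',circ(W).round(4),r.sum(), 'z',np.nanmedian(P[r>0][:,2]))
    k=P[near&(P[...,2]>.107)&(np.hypot(P[...,0]-.553,P[...,1]-.123)<.04)]; print('knobtop',k.mean(0).round(4),k[:,2].max(),len(k))
    t=near*0+(np.hypot(P[...,0]-.46,P[...,1]+.292)<.06)
    a=P[(t>0)&(P[...,2]>.143)]; print('thermo top',a.mean(0).round(4),len(a),a.max(0).round(4))
    for lo in [.075,.09,.105,.12,.13]:
        a=P[(t>0)&(P[...,2]>lo)&(P[...,2]<lo+.015)]; print(lo,circ(a,.014)[:2].round(4),len(a))
    a=P[(t>0)&(P[...,2]>.025)&(P[...,2]<.05)]; print('cup',circ(a).round(4),len(a))
E
```

```text
scene platter [0.5577 0.1225 0.1526] zmed 0.04858286776795151
red [0.5621 0.2178 0.0351] 467 z 0.05419566770957229
knobtop [0.5563 0.1233 0.1125] 0.11776666268307356 112
thermo top [ 0.4597 -0.2894  0.1474] 46 [ 0.473  -0.2761  0.1554]
0.075 [ 0.4593 -0.2908] 26
0.09 [ 0.4601 -0.2905] 30
0.105 [ 0.4589 -0.2916] 29
0.12 [ 0.4585 -0.2911] 33
0.13 [ 0.4583 -0.2915] 35
cup [ 0.4595 -0.2894  0.0196] 65
side platter [0.5568 0.1185 0.155 ] zmed 0.047425353629674816
red [0.5661 0.2306 0.0305] 263 z 0.05394855041130675
knobtop [0.5567 0.117  0.1118] 0.11642742360589498 131
thermo top [ 0.4602 -0.2938  0.149 ] 236 [ 0.4736 -0.2781  0.1525]
0.075 [ 0.4596 -0.2916] 79
0.09 [ 0.4597 -0.2917] 95
0.105 [ 0.4597 -0.2915] 86
0.12 [ 0.4596 -0.2914] 96
0.13 [ 0.4597 -0.2915] 97
cup [ 0.4598 -0.2931  0.0189] 179
```

```bash
cat >> h.py <<'E'
def rel(pos,yaw=90,s=None):
    s=s or readout.read_state(); T=R.from_rotvec(s['tool_rot'])
    g=np.radians(yaw); G=R.from_matrix(np.array([[np.cos(g),np.sin(g),0],[np.sin(g),-np.cos(g),0],[0,0,-1.]]))
    d=T.inv().apply(np.array(pos)-s['tool_pos'])*100
    a=np.degrees((T.inv()*G).as_rotvec())
    print('clock %.2f'%s['clock'],'shift',d.round(2),'turn',a.round(1),'pos',s['tool_pos'].round(4))
E
python3 -c "
from h import *
rel([.557,.121,.21])"
```

```text
clock 1.10 shift [-48.63 -35.27   2.13] turn [-0.  -0.  70.8] pos [0.2135 0.6139 0.2313]
```

carry_out(targets=[{"x":-4,"y":-2.9,"z":0,"az":8},{"x":-8,"y":-5.8,"z":0,"az":16},{"x":-12,"y":-8.7,"z":0,"az":24},{"x":-16,"y":-11.6,"z":0,"az":32},{"x":-20,"y":-14.5,"z":0,"az":40}], fingers=8.5, force=30)

```text
invalid input
```

```bash
python3 -c "
from h import *
rel([.557,.121,.21])"
```

```text
clock 1.10 shift [-48.63 -35.27   2.13] turn [-0.  -0.  70.8] pos [0.2135 0.6139 0.2313]
```

carry_out(targets=[{"x":-4,"y":-2.9,"z":0,"ax":0,"ay":0,"az":8},{"x":-8,"y":-5.8,"z":0,"ax":0,"ay":0,"az":16},{"x":-12,"y":-8.7,"z":0,"ax":0,"ay":0,"az":24},{"x":-16,"y":-11.6,"z":0,"ax":0,"ay":0,"az":32},{"x":-20,"y":-14.5,"z":0,"ax":0,"ay":0,"az":40}], fingers=8.5, force=30)

```text
clock: 1.6
tool_pos: [0.3558, 0.4097, 0.2317]
tool_rot: [1.559, 2.728, 0.002]
wrist_force: [2.0, 0.8, -0.9]
finger_gap: 0.0849
gripper_force: 0.0
```

```bash
python3 -c "
from h import *
rel([.557,.121,.21])"
```

```text
clock 1.60 shift [-35.09   2.68   2.16] turn [ 0.  -0.  30.5] pos [0.3558 0.4097 0.2317]
```

carry_out(targets=[{"x":-4.5,"y":0.3,"z":0.2,"ax":0,"ay":0,"az":7},{"x":-9,"y":0.6,"z":0.5,"ax":0,"ay":0,"az":14},{"x":-13.5,"y":1,"z":0.8,"ax":0,"ay":0,"az":21},{"x":-18,"y":1.4,"z":1.1,"ax":0,"ay":0,"az":28},{"x":-22.5,"y":1.7,"z":1.4,"ax":0,"ay":0,"az":30.5}])

```text
clock: 2.1
tool_pos: [0.4857, 0.2255, 0.2175]
tool_rot: [2.218, 2.225, 0.002]
wrist_force: [0.6, 0.8, -0.2]
finger_gap: 0.0851
gripper_force: 0.0
```

```bash
python3 -c "
from h import *
rel([.557,.121,.21])"
```

```text
clock 2.10 shift [-10.48   7.1    0.75] turn [ 0.  -0.   0.2] pos [0.4857 0.2255 0.2175]
```

carry_out(targets=[{"x":-3.5,"y":2.4,"z":0.2,"ax":0,"ay":0,"az":0.2},{"x":-7,"y":4.8,"z":0.4,"ax":0,"ay":0,"az":0.2},{"x":-9.5,"y":6.5,"z":0.6,"ax":0,"ay":0,"az":0.2},{"x":-10.5,"y":7.1,"z":0.7,"ax":0,"ay":0,"az":0.2},{"x":-10.5,"y":7.1,"z":0.7,"ax":0,"ay":0,"az":0.2}])

```text
clock: 2.6
tool_pos: [0.5567, 0.1204, 0.2102]
tool_rot: [2.223, 2.22, -0.001]
wrist_force: [0.0, -0.3, 0.0]
finger_gap: 0.0848
gripper_force: 0.0
```

Run:
```python
from h import *
rel([.557,.121,.078])
p=eyes.capture('wrist'); save(p,'w1'); print(np.array(p['cam_to_world']).round(3).tolist())
P=cloud(p)
print(loc(p,'knob',.092),loc(p,'carousel',0))
k=P[(P[...,2]>.107)&(P[...,2]<.118)&(np.hypot(P[...,0]-.557,P[...,1]-.121)<.04)]; print('knobtop',k.mean(0).round(4),len(k),circ(k),k.min(0),k.max(0))
m=((abs(P[...,2]-.045)<.012)&(np.hypot(P[...,0]-.557,P[...,1]-.121)<.2)).astype(np.uint8)
```

```text
clock 2.60 shift [ 0.07  0.03 13.22] turn [-0.   0.  -0.1] pos [0.5567 0.1204 0.2102]
[[1.0, 0.003, 0.001, 0.557], [-0.003, 0.962, 0.272, 0.189], [-0.0, -0.272, 0.962, 0.352], [0.0, 0.0, 0.0, 1.0]]
[(0.61, array([285.2, 199.2]), array([0.5584, 0.1219, 0.092 ]))] [(0.59, array([282.2, 179.7]), array([0.5555, 0.1211, 0.    ]))]
knobtop [0.5564 0.1228 0.1101] 1431 [0.55638559 0.12253328 0.01213072] [0.53873519 0.10495567 0.10701453] [0.57365597 0.13942145 0.11269665]
```

View pics/w1.png

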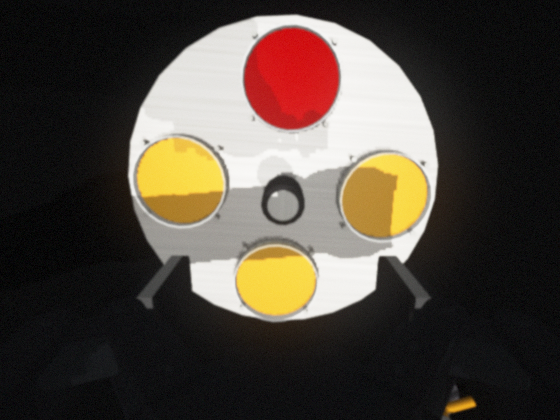

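The wrist view has the knob at (284,201) and the red plate at (292,78). I'll descend onto the knob and close.

carry_out(targets=[{"x":0.15,"y":0,"z":3.5,"ax":0,"ay":0,"az":0},{"x":0.15,"y":0,"z":7,"ax":0,"ay":0,"az":0},{"x":0.15,"y":0,"z":10,"ax":0,"ay":0,"az":0},{"x":0.15,"y":0,"z":12.3,"ax":0,"ay":0,"az":0},{"x":0.15,"y":0,"z":13.2,"ax":0,"ay":0,"az":0}])

```text
clock: 3.25
tool_pos: [0.5538, 0.1261, 0.0761]
tool_rot: [-2.212, -2.225, 0.005]
wrist_force: [-0.2, 0.5, 0.3]
finger_gap: 0.0851
gripper_force: 0.0
```

carry_out(targets=[{"x":0,"y":0,"z":0,"ax":0,"ay":0,"az":0},{"x":0,"y":0,"z":0,"ax":0,"ay":0,"az":0},{"x":0,"y":0,"z":0,"ax":0,"ay":0,"az":0},{"x":0,"y":0,"z":0,"ax":0,"ay":0,"az":0},{"x":0,"y":0,"z":0,"ax":0,"ay":0,"az":0}], fingers=2.5, force=25)

```text
clock: 3.75
tool_pos: [0.5562, 0.1241, 0.0798]
tool_rot: [-2.219, -2.224, -0.002]
wrist_force: [-2.9, 1.1, 7.2]
finger_gap: 0.0356
gripper_force: 26.6
```

Run:
```python
from h import *
s=readout.read_state(); print({k:np.round(v,3) for k,v in s.items()})
```

```text
{'clock': np.float64(3.75), 'qpos': array([-0.431,  0.696,  0.277,  1.824, -0.291,  0.661,  0.018]), 'dq': array([ 0.   , -0.   ,  0.   ,  0.002, -0.001, -0.001,  0.   ]), 'tau': array([ 5.3100e-01, -4.0362e+01,  3.8350e+00, -1.1377e+01,  6.9000e-02,
       -7.8900e-01,  7.0000e-03]), 'tool_pos': array([0.556, 0.124, 0.08 ]), 'tool_rot': array([-2.219e+00, -2.224e+00, -2.000e-03]), 'wrist_force': array([-2.857,  1.09 ,  7.202]), 'wrist_torque': array([0.025, 0.526, 0.009]), 'gripper_force': np.float64(26.647), 'finger_gap': np.float64(0.036)}
```

carry_out(targets=[{"x":0,"y":0,"z":0,"ax":0,"ay":0,"az":1},{"x":0,"y":0,"z":0,"ax":0,"ay":0,"az":3},{"x":0,"y":0,"z":0,"ax":0,"ay":0,"az":6},{"x":0,"y":0,"z":0,"ax":0,"ay":0,"az":10},{"x":0,"y":0,"z":0,"ax":0,"ay":0,"az":15}])

```text
clock: 4.25
tool_pos: [0.5569, 0.124, 0.0798]
tool_rot: [2.493, 1.911, 0.004]
wrist_force: [-1.1, 0.3, 4.7]
finger_gap: 0.0352
gripper_force: 26.5
```

Run:
```python
from h import *
s=readout.read_state(); print({k:np.round(v,3) for k,v in s.items()}); rel([.5565,.122,.2],0)
```

```text
{'clock': np.float64(4.25), 'qpos': array([-0.477,  0.706,  0.352,  1.825, -0.368,  0.673, -0.174]), 'dq': array([-0.151,  0.04 ,  0.252,  0.004, -0.258,  0.045, -0.644]), 'tau': array([  0.799, -41.24 ,   4.045, -10.895,   0.278,  -0.454,   0.566]), 'tool_pos': array([0.557, 0.124, 0.08 ]), 'tool_rot': array([2.493, 1.911, 0.004]), 'wrist_force': array([-1.133,  0.274,  4.664]), 'wrist_torque': array([ 0.06 ,  0.305, -0.057]), 'gripper_force': np.float64(26.495), 'finger_gap': np.float64(0.035)}
clock 4.25 shift [ -0.18   0.03 -12.02] turn [ 0.  -0.1 74.9] pos [0.5569 0.124  0.0798]
```

carry_out(targets=[{"x":0,"y":0,"z":0,"ax":0,"ay":0,"az":6},{"x":0,"y":0,"z":0,"ax":0,"ay":0,"az":12.3},{"x":0,"y":0,"z":0,"ax":0,"ay":0,"az":18.7},{"x":0,"y":0,"z":0,"ax":0,"ay":0,"az":25.1},{"x":0,"y":0,"z":0,"ax":0,"ay":0,"az":31.5}])

```text
clock: 4.75
tool_pos: [0.5581, 0.1233, 0.0798]
tool_rot: [2.918, 1.159, 0.007]
wrist_force: [2.1, -2.2, 2.4]
finger_gap: 0.0351
gripper_force: 26.3
```

carry_out(targets=[{"x":0,"y":0,"z":0,"ax":0,"ay":0,"az":6.4},{"x":0,"y":0,"z":0,"ax":0,"ay":0,"az":12.8},{"x":0,"y":0,"z":0,"ax":0,"ay":0,"az":19.2},{"x":0,"y":0,"z":0,"ax":0,"ay":0,"az":24},{"x":0,"y":0,"z":0,"ax":0,"ay":0,"az":27}], fingers=8.5)

```text
clock: 5.25
tool_pos: [0.5568, 0.1239, 0.0788]
tool_rot: [-3.109, -0.451, -0.002]
wrist_force: [0.1, 0.2, -0.4]
finger_gap: 0.0853
gripper_force: 0.0
```

Run:
```python
from h import *
s=readout.read_state(); print({k:np.round(v,3) for k,v in s.items()}); rel([.4597,-.2915,.21],0)
```

```text
{'clock': np.float64(5.25), 'qpos': array([-0.642,  0.77 ,  0.638,  1.83 , -0.646,  0.759, -0.936]), 'dq': array([-0.074,  0.038,  0.137,  0.001, -0.126,  0.057, -0.384]), 'tau': array([ 2.4900e-01, -4.3048e+01,  7.9290e+00, -1.0579e+01,  7.0000e-02,
       -3.5000e-02,  1.9100e-01]), 'tool_pos': array([0.557, 0.124, 0.079]), 'tool_rot': array([-3.109e+00, -4.510e-01, -2.000e-03]), 'wrist_force': array([ 0.132,  0.227, -0.407]), 'wrist_torque': array([-0.035,  0.003, -0.012]), 'gripper_force': np.float64(0.0), 'finger_gap': np.float64(0.085)}
clock 5.25 shift [-21.08  37.07 -13.14] turn [-0.  -0.1 16.5] pos [0.5568 0.1239 0.0788]
```

carry_out(targets=[{"x":0,"y":0,"z":-3.5,"ax":0,"ay":0,"az":1},{"x":0,"y":0,"z":-7.5,"ax":0,"ay":0,"az":3},{"x":-1,"y":2,"z":-11,"ax":0,"ay":0,"az":6},{"x":-3,"y":5.5,"z":-13,"ax":0,"ay":0,"az":10},{"x":-5,"y":9.5,"z":-13,"ax":0,"ay":0,"az":16.5}])

```text
clock: 5.75
tool_pos: [0.5379, 0.0179, 0.2121]
tool_rot: [-3.141, -0.003, -0.014]
wrist_force: [1.1, -1.7, 0.6]
finger_gap: 0.0851
gripper_force: 0.0
```

Run:
```python
from h import *
p=eyes.capture('side'); s=readout.read_state(); m,P=red(p); a=P[m>0]; print(m.sum(),a.mean(0)); rel([.4597,-.2915,.19],0)
```

```text
447 [0.64815497 0.08438466 0.05385828]
clock 5.80 shift [-6.98 29.93  2.35] turn [ 0.4 -0.3 -1. ] pos [0.5345 0.0067 0.2119]
```

carry_out(targets=[{"x":-1,"y":4.3,"z":0,"ax":0,"ay":0,"az":0},{"x":-2.1,"y":9,"z":0,"ax":0,"ay":0,"az":0},{"x":-3.2,"y":13.7,"z":0.5,"ax":0,"ay":0,"az":0},{"x":-4.3,"y":18.4,"z":1,"ax":0,"ay":0,"az":0},{"x":-5.4,"y":23,"z":1.7,"ax":0,"ay":0,"az":0}])

```text
clock: 6.3
tool_pos: [0.482, -0.2137, 0.1918]
tool_rot: [3.141, 0.004, 0.003]
wrist_force: [1.2, -0.1, -0.2]
finger_gap: 0.0848
gripper_force: 0.0
```

Run:
```python
from h import *
p=eyes.capture('scene'); m,P=red(p); a=P[m>0]; print(m.sum(),a.mean(0)); rel([.4597,-.2915,.19],0)
```

```text
365 [0.60900364 0.03466738 0.05474342]
clock 6.35 shift [-1.66  6.7   0.29] turn [ 0.6 -0.  -0.7] pos [ 0.4771 -0.2246  0.1922]
```

carry_out(targets=[{"x":-1,"y":4,"z":0.3,"ax":0,"ay":0,"az":-0.3},{"x":-1.6,"y":6.5,"z":0.3,"ax":0,"ay":0,"az":-0.3},{"x":-1.6,"y":6.7,"z":0.4,"ax":0,"ay":0,"az":-0.3},{"x":-1.6,"y":6.7,"z":0.5,"ax":0,"ay":0,"az":-0.3},{"x":-1.6,"y":6.7,"z":0.5,"ax":0,"ay":0,"az":-0.3}])

```text
clock: 6.85
tool_pos: [0.4669, -0.2771, 0.186]
tool_rot: [-3.14, -0.015, 0.0]
wrist_force: [0.4, 1.0, -0.4]
finger_gap: 0.085
gripper_force: 0.0
```

Run:
```python
from h import *
p=eyes.capture('wrist'); P=cloud(p)
a=P[(np.hypot(P[...,0]-.46,P[...,1]+.292)<.035)&(P[...,2]>.14)]; print(a.mean(0),a.min(0),a.max(0),len(a));rel([.4597,-.2915,.096],0)
```

```text
[ 0.47835787 -0.29358803  0.25673539] [ 0.44693621 -0.32684846  0.14001132] [ 0.48856203 -0.26139201  0.28709164] 20547
clock 6.90 shift [-0.74  1.46  9.  ] turn [-0.1  0.   0.6] pos [ 0.467 -0.277  0.186]
```

carry_out(targets=[{"x":-0.7,"y":1.4,"z":1,"ax":0,"ay":0,"az":0.6},{"x":-0.7,"y":1.45,"z":4,"ax":0,"ay":0,"az":0.6},{"x":-0.7,"y":1.45,"z":7,"ax":0,"ay":0,"az":0.6},{"x":-0.7,"y":1.45,"z":8.7,"ax":0,"ay":0,"az":0.6},{"x":-0.7,"y":1.45,"z":9,"ax":0,"ay":0,"az":0.6}])

```text
clock: 7.4
tool_pos: [0.459, -0.2907, 0.0942]
tool_rot: [-3.138, 0.001, 0.006]
wrist_force: [0.3, 0.2, 0.1]
finger_gap: 0.0853
gripper_force: 0.0
```

carry_out(targets=[{"x":0,"y":0,"z":0,"ax":0,"ay":0,"az":0},{"x":0,"y":0,"z":0,"ax":0,"ay":0,"az":0},{"x":0,"y":0,"z":0,"ax":0,"ay":0,"az":0},{"x":0,"y":0,"z":0,"ax":0,"ay":0,"az":0},{"x":0,"y":0,"z":0,"ax":0,"ay":0,"az":0}], fingers=1.5, force=30)

```text
clock: 7.9
tool_pos: [0.4598, -0.2932, 0.0973]
tool_rot: [-3.141, 0.004, -0.002]
wrist_force: [-0.7, 0.4, 4.4]
finger_gap: 0.0274
gripper_force: 29.3
```

Run:
```python
from h import *
s=readout.read_state(); print({k:np.round(v,3) for k,v in s.items()})
p=eyes.capture('scene'); m,P=red(p); a=P[m>0]; print(m.sum(),a.mean(0)); rel([.4597,-.2915,.19],0)
```

```text
{'clock': np.float64(7.9), 'qpos': array([ 0.107,  0.723,  0.682,  1.889, -0.65 ,  0.764, -0.418]), 'dq': array([ 0.003,  0.002, -0.001,  0.001,  0.   , -0.   ,  0.001]), 'tau': array([  0.593, -38.145,   7.879, -10.087,   0.113,  -0.482,  -0.   ]), 'tool_pos': array([ 0.46 , -0.293,  0.097]), 'tool_rot': array([-3.141e+00,  4.000e-03, -2.000e-03]), 'wrist_force': array([-0.711,  0.441,  4.405]), 'wrist_torque': array([0.421, 0.079, 0.064]), 'gripper_force': np.float64(29.349), 'finger_gap': np.float64(0.027)}
347 [0.46570367 0.07350157 0.05355948]
clock 7.95 shift [-0.   -0.18 -9.27] turn [-0.  -0.1 -0.2] pos [ 0.4599 -0.2933  0.0973]
```

carry_out(targets=[{"x":0,"y":0,"z":-1,"ax":0,"ay":0,"az":0},{"x":0,"y":0,"z":-3.5,"ax":0,"ay":0,"az":0},{"x":0,"y":0,"z":-6.5,"ax":0,"ay":0,"az":0},{"x":0,"y":0,"z":-8.5,"ax":0,"ay":0,"az":0},{"x":0,"y":-0.5,"z":-9,"ax":0,"ay":0,"az":0}])

```text
clock: 8.45
tool_pos: [0.4598, -0.2905, 0.189]
tool_rot: [3.137, -0.007, 0.006]
wrist_force: [0.6, -0.2, -1.2]
finger_gap: 0.0271
gripper_force: 29.8
```

carry_out(targets=[{"x":1,"y":-4,"z":0,"ax":0,"ay":0,"az":0},{"x":2.3,"y":-8,"z":0,"ax":0,"ay":0,"az":0},{"x":3.6,"y":-12,"z":0,"ax":0,"ay":0,"az":0},{"x":4.9,"y":-16,"z":0,"ax":0,"ay":0,"az":0},{"x":6.2,"y":-20,"z":0,"ax":0,"ay":0,"az":0}])

```text
clock: 8.95
tool_pos: [0.5215, -0.0863, 0.1854]
tool_rot: [-3.141, 0.005, 0.003]
wrist_force: [0.7, -0.4, -0.4]
finger_gap: 0.0278
gripper_force: 29.9
```

carry_out(targets=[{"x":1.2,"y":-3,"z":0,"ax":0,"ay":0,"az":0},{"x":2.4,"y":-5.5,"z":0,"ax":0,"ay":0,"az":0},{"x":3.4,"y":-7.2,"z":0,"ax":0,"ay":0,"az":0},{"x":3.5,"y":-7.7,"z":0,"ax":0,"ay":0,"az":0},{"x":3.5,"y":-7.8,"z":0,"ax":0,"ay":0,"az":0}])

```text
clock: 9.45
tool_pos: [0.5563, -0.0102, 0.1854]
tool_rot: [3.141, -0.003, -0.003]
wrist_force: [-0.5, -0.0, -0.9]
finger_gap: 0.0276
gripper_force: 29.9
```

```bash
cat >> h.py <<'E'
C=np.array([.5565,.122])
def ang(c):
    p=eyes.capture(c); t=readout.read_state()['clock']-.05; m,P=red(p)
    if m.sum()<60: print(c,'few',m.sum()); return
    a=P[m>0]; cs=max(cv2.findContours(m,0,cv2.CHAIN_APPROX_NONE)[0],key=len)[:,0]
    f=circ(np.array([world(p,u,z=.053) for u in cs.astype(float)]))
    for n,q in (('mean',a.mean(0)[:2]),('circ',f[:2])):
        d=q-C; print(c,'t %.2f'%t,n,m.sum(),q.round(4),'r %.4f th %.1f'%(np.hypot(*d),np.degrees(np.arctan2(d[1],d[0]))), 'fr',f[2].round(4))
E
python3 - <<'E'
from h import *
ang('scene'); ang('side'); p=eyes.capture('side'); save(p,'s2'); rel([.5565,.022,.185],0)
E
```

```text
scene t 9.45 mean 435 [0.5067 0.2073] r 0.0988 th 120.3 fr 0.0347
scene t 9.45 circ 435 [0.5058 0.2062] r 0.0983 th 121.0 fr 0.0347
side t 9.50 mean 315 [0.5092 0.2161] r 0.1053 th 116.7 fr 0.0314
side t 9.50 circ 315 [0.5094 0.2179] r 0.1069 th 116.2 fr 0.0314
clock 9.60 shift [ 0.01 -3.44  0.13] turn [ 0.   0.  -0.3] pos [ 0.5562 -0.0124  0.1863]
```

View pics/s2.png

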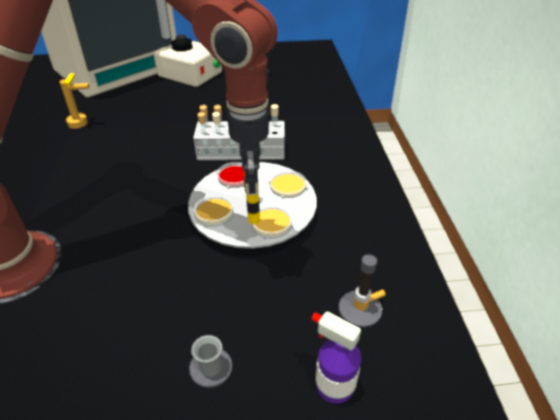

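The side view shows the thermometer held upright at (252,210), the red plate at (233,175) and the empty holder at (208,360). While waiting for the plate to come round, I'll improve the speed estimate.

carry_out(targets=[{"x":0,"y":0,"z":0.1,"ax":0,"ay":0,"az":0},{"x":0,"y":0,"z":0.1,"ax":0,"ay":0,"az":0},{"x":0,"y":0,"z":0.1,"ax":0,"ay":0,"az":0},{"x":0,"y":0,"z":0.1,"ax":0,"ay":0,"az":0},{"x":0,"y":0,"z":0.1,"ax":0,"ay":0,"az":0}])

```text
clock: 10.1
tool_pos: [0.5571, -0.0108, 0.1853]
tool_rot: [3.142, -0.005, -0.0]
wrist_force: [-0.5, -0.1, -0.7]
finger_gap: 0.027
gripper_force: 29.9
```

Run:
```python
from h import *
ang('scene'); ang('side'); ang('wrist')
```

```text
scene t 10.10 mean 471 [0.5664 0.2194] r 0.0979 th 84.2 fr 0.0354
scene t 10.10 circ 471 [0.5658 0.218 ] r 0.0965 th 84.5 fr 0.0354
side t 10.15 mean 127 [0.5868 0.2227] r 0.1052 th 73.3 fr 0.0207
side t 10.15 circ 127 [0.5895 0.2246] r 0.1077 th 72.2 fr 0.0207
wrist t 10.20 mean 4944 [0.5756 0.2152] r 0.0952 th 78.4 fr 0.0363
wrist t 10.20 circ 4944 [0.5746 0.2165] r 0.0963 th 79.2 fr 0.0363
```

carry_out(targets=[{"x":0,"y":0,"z":0,"ax":0,"ay":0,"az":0},{"x":0,"y":0,"z":0,"ax":0,"ay":0,"az":0},{"x":0,"y":0,"z":0,"ax":0,"ay":0,"az":0},{"x":0,"y":0,"z":0,"ax":0,"ay":0,"az":0},{"x":0,"y":0,"z":0,"ax":0,"ay":0,"az":0}])

```text
clock: 10.75
tool_pos: [0.5571, -0.0107, 0.1853]
tool_rot: [3.142, -0.005, -0.0]
wrist_force: [-0.3, 0.6, -1.0]
finger_gap: 0.0273
gripper_force: 29.9
```

carry_out(targets=[{"x":0,"y":0,"z":0,"ax":0,"ay":0,"az":0},{"x":0,"y":0,"z":0,"ax":0,"ay":0,"az":0},{"x":0,"y":0,"z":0,"ax":0,"ay":0,"az":0},{"x":0,"y":0,"z":0,"ax":0,"ay":0,"az":0},{"x":0,"y":0,"z":0,"ax":0,"ay":0,"az":0}])

```text
clock: 11.25
tool_pos: [0.5572, -0.0107, 0.1853]
tool_rot: [3.142, -0.005, -0.0]
wrist_force: [0.9, 0.4, -1.2]
finger_gap: 0.0275
gripper_force: 29.9
```

Run:
```python
from h import *
ang('scene'); ang('side'); ang('wrist'); p=eyes.capture('wrist'); save(p,'w2'); rel([.5565,.022,.184],0)
```

```text
scene t 11.25 mean 452 [0.6479 0.1586] r 0.0984 th 21.8 fr 0.0349
scene t 11.25 circ 452 [0.6472 0.1572] r 0.0974 th 21.2 fr 0.0349
side t 11.30 mean 367 [0.6504 0.1607] r 0.1016 th 22.4 fr 0.0323
side t 11.30 circ 367 [0.6507 0.1622] r 0.1024 th 23.1 fr 0.0323
wrist t 11.35 mean 8221 [0.6537 0.1535] r 0.1022 th 18.0 fr 0.0401
wrist t 11.35 circ 8221 [0.6522 0.1528] r 0.1006 th 17.8 fr 0.0401
clock 11.45 shift [-0.07 -3.27  0.13] turn [ 0.   0.  -0.2] pos [ 0.5571 -0.0107  0.1853]
```

View pics/w2.png

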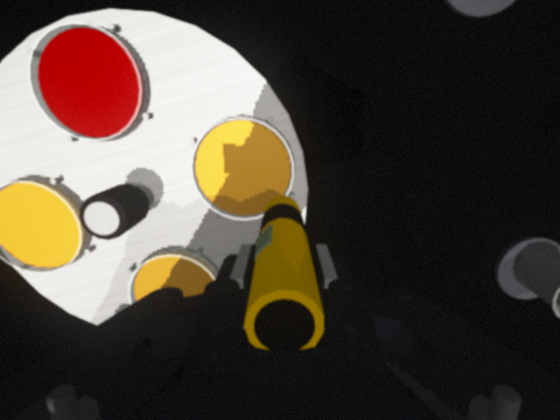

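The wrist view has the thermometer at (285,280), the red plate at (90,80) and the knob at (105,215). Next I'll plan the intercept.

```bash
cat >> h.py <<'E'
def th(t,t0,a0,w0):  # deg, clockwise coasting
    k,f=.025,.57; d=t-t0; w=(w0+f/k)*np.exp(-k*d)-f/k
    return a0-((w0+f/k)*(1-np.exp(-k*d))/k-f/k*d), w
def plan(n,par,p0,w=lambda t:1.,R0=.100,z=0):
    t=readout.read_state()['clock']; base=np.array(p0)
    for i in range(n):
        rows=[]
        for j in range(1,6):
            tt=t+.5*i+.1*j; a=np.radians(th(tt,*par)[0]); q=C+R0*np.array([np.cos(a),np.sin(a)])
            s=w(tt); q=np.array(p0)*(1-s)+q*s
            d=(q-base)*100; rows.append((round(d[0],1),round(-d[1],1)))
        base=base+np.array([rows[-1][0],-rows[-1][1]])/100
        print('call %d'%i,rows)
    print('end t %.2f base'%(t+.5*n),base.round(4),'w',th(t+.5*n,*par))
E
python3 - <<'E'
from h import *
def w(t): u=np.clip((t-12.35)/1.3,0,1); return u*u*(3-2*u)
plan(5,(11.3,20,53.3),(.5571,-.0107),w)
E
```

```text
call 0 [(np.float64(0.0), np.float64(-0.0)), (np.float64(0.0), np.float64(-0.0)), (np.float64(0.0), np.float64(-0.0)), (np.float64(0.0), np.float64(-0.0)), (np.float64(0.0), np.float64(-0.0))]
call 1 [(np.float64(0.0), np.float64(-0.0)), (np.float64(0.0), np.float64(-0.0)), (np.float64(0.0), np.float64(-0.0)), (np.float64(0.0), np.float64(-0.0)), (np.float64(0.1), np.float64(-0.1))]
call 2 [(np.float64(0.3), np.float64(-0.3)), (np.float64(0.8), np.float64(-0.7)), (np.float64(1.2), np.float64(-1.0)), (np.float64(1.5), np.float64(-1.4)), (np.float64(1.7), np.float64(-1.7))]
call 3 [(np.float64(0.0), np.float64(-0.3)), (np.float64(-0.2), np.float64(-0.6)), (np.float64(-0.6), np.float64(-0.8)), (np.float64(-1.1), np.float64(-1.1)), (np.float64(-1.9), np.float64(-1.3))]
call 4 [(np.float64(-0.8), np.float64(-0.2)), (np.float64(-1.7), np.float64(-0.3)), (np.float64(-2.5), np.float64(-0.5)), (np.float64(-3.4), np.float64(-0.8)), (np.float64(-4.1), np.float64(-1.1))]
end t 13.95 base [0.5151 0.0313] w (np.float64(-114.70995564200987), np.float64(48.42175110894975))
```

carry_out(targets=[{"x":0,"y":0,"z":0,"ax":0,"ay":0,"az":0},{"x":0,"y":0,"z":0,"ax":0,"ay":0,"az":0},{"x":0,"y":0,"z":0,"ax":0,"ay":0,"az":0},{"x":0,"y":0,"z":0,"ax":0,"ay":0,"az":0},{"x":0,"y":0,"z":0,"ax":0,"ay":0,"az":0}])

```text
clock: 11.95
tool_pos: [0.5571, -0.0107, 0.1853]
tool_rot: [3.142, -0.005, -0.0]
wrist_force: [-0.7, -0.5, -1.3]
finger_gap: 0.0269
gripper_force: 29.9
```

carry_out(targets=[{"x":0,"y":0,"z":0,"ax":0,"ay":0,"az":0},{"x":0,"y":0,"z":0,"ax":0,"ay":0,"az":0},{"x":0,"y":0,"z":0,"ax":0,"ay":0,"az":0},{"x":0,"y":0,"z":0,"ax":0,"ay":0,"az":0},{"x":0.1,"y":-0.1,"z":0,"ax":0,"ay":0,"az":0}])

```text
clock: 12.45
tool_pos: [0.5581, -0.0099, 0.1854]
tool_rot: [3.141, -0.006, -0.0]
wrist_force: [0.1, 0.3, -1.6]
finger_gap: 0.0271
gripper_force: 29.9
```

carry_out(targets=[{"x":0.3,"y":-0.3,"z":0,"ax":0,"ay":0,"az":0},{"x":0.8,"y":-0.7,"z":0,"ax":0,"ay":0,"az":0},{"x":1.2,"y":-1.0,"z":0,"ax":0,"ay":0,"az":0},{"x":1.5,"y":-1.4,"z":0,"ax":0,"ay":0,"az":0},{"x":1.7,"y":-1.7,"z":0,"ax":0,"ay":0,"az":0}])

```text
clock: 12.95
tool_pos: [0.5756, 0.0079, 0.1852]
tool_rot: [3.142, -0.004, -0.0]
wrist_force: [0.8, -0.3, -0.7]
finger_gap: 0.0276
gripper_force: 29.9
```

carry_out(targets=[{"x":0,"y":-0.3,"z":0,"ax":0,"ay":0,"az":0},{"x":-0.2,"y":-0.6,"z":0,"ax":0,"ay":0,"az":0},{"x":-0.6,"y":-0.8,"z":0,"ax":0,"ay":0,"az":0},{"x":-1.1,"y":-1.1,"z":0,"ax":0,"ay":0,"az":0},{"x":-1.9,"y":-1.3,"z":0,"ax":0,"ay":0,"az":0}])

```text
clock: 13.45
tool_pos: [0.5557, 0.0206, 0.1853]
tool_rot: [-3.142, 0.005, -0.0]
wrist_force: [0.2, 0.6, -1.1]
finger_gap: 0.0271
gripper_force: 29.9
```

carry_out(targets=[{"x":-0.8,"y":-0.2,"z":0,"ax":0,"ay":0,"az":0},{"x":-1.7,"y":-0.3,"z":0,"ax":0,"ay":0,"az":0},{"x":-2.5,"y":-0.5,"z":0,"ax":0,"ay":0,"az":0},{"x":-3.4,"y":-0.8,"z":0,"ax":0,"ay":0,"az":0},{"x":-4.1,"y":-1.1,"z":0,"ax":0,"ay":0,"az":0}])

```text
clock: 13.95
tool_pos: [0.5143, 0.0316, 0.1854]
tool_rot: [-3.141, 0.005, 0.001]
wrist_force: [-0.2, -0.3, -1.5]
finger_gap: 0.0272
gripper_force: 29.9
```

Run:
```python
from h import *
print(readout.read_state()['tool_pos'])
ang('wrist'); ang('scene'); p=eyes.capture('wrist'); save(p,'w3')
print(th(13.95,11.3,20,53.3)); rel([.5151,.0313,.184],0)
```

```text
[0.51429592 0.03163687 0.18536104]
wrist t 13.95 mean 4493 [0.5306 0.0234] r 0.1019 th -104.7 fr 0.0374
wrist t 13.95 circ 4493 [0.5248 0.0258] r 0.1013 th -108.2 fr 0.0374
scene t 14.00 mean 185 [0.5281 0.0209] r 0.1050 th -105.7 fr 0.0259
scene t 14.00 circ 185 [0.527  0.0209] r 0.1053 th -106.3 fr 0.0259
(np.float64(-114.70995564200987), np.float64(48.42175110894975))
clock 14.10 shift [0.01 0.06 0.14] turn [-0.  -0.  -0.1] pos [0.515  0.0319 0.1854]
```

View pics/w3.png

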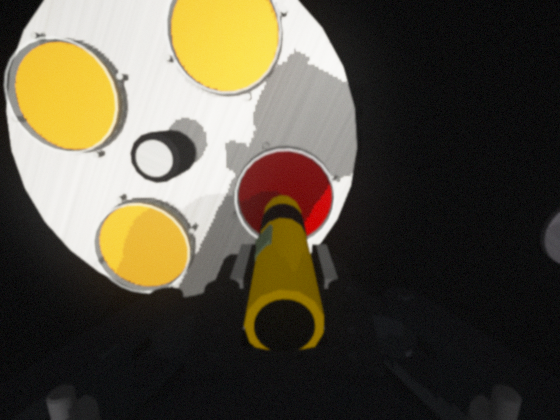

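The nose is already over the red plate, which is centred at about (286,195), but it hides part of it. The other three plates are unobstructed, so I'll measure the phase from all four.

```bash
cat >> h.py <<'E'
def phase(approx):
    """platter angle of the red plate from all four plates in the wrist picture"""
    p=eyes.capture('wrist'); t=readout.read_state()['clock']-.05; I=p['img'].astype(int); P=cloud(p)
    yel=(I[...,0]>90)&(I[...,2]<90)&(I[...,1]>.4*I[...,0])&(abs(P[...,2]-.055)<.02)&(np.hypot(P[...,0]-C[0],P[...,1]-C[1])<.16)
    n,L,S,_=cv2.connectedComponentsWithStats(yel.astype(np.uint8))
    out=[]
    for i in range(1,n):
        x,y,w,h,a=S[i]
        if a<1500 or x==0 or y==0 or x+w>=560 or y+h>=420: continue
        cs=max(cv2.findContours((L==i).astype(np.uint8),0,cv2.CHAIN_APPROX_NONE)[0],key=len)[:,0]
        f=circ(np.array([world(p,u,z=.054) for u in cs.astype(float)])); d=f[:2]-C
        g=np.degrees(np.arctan2(d[1],d[0])); e=(g-approx+45)%90-45
        out.append((round(approx+e,1),round(np.hypot(*d),4),round(f[2],4),f[:2].round(4)))
    print('t %.2f'%t,out)
E
python3 - <<'E'
from h import *
phase(-115-5)
phase(-118-5)
E
```

```text
t 14.10 [(np.float64(-118.0), np.float64(0.1001), np.float64(0.0402), array([0.6035, 0.2104])), (np.float64(-117.6), np.float64(0.1002), np.float64(0.0399), array([0.4677, 0.1684]))]
t 14.15 [(np.float64(-120.3), np.float64(0.1001), np.float64(0.0402), array([0.6071, 0.2084])), (np.float64(-119.9), np.float64(0.1003), np.float64(0.0398), array([0.4696, 0.172 ]))]
```

Run:
```python
from h import *
def w(t): return np.clip((t-14.2)/.4,0,1)
plan(3,(14.125,-118.95,46.6),(.5151,.0316),w)
```

```text
call 0 [(np.float64(-0.5), np.float64(-0.3)), (np.float64(-1.3), np.float64(-0.8)), (np.float64(-2.3), np.float64(-1.6)), (np.float64(-3.6), np.float64(-2.7)), (np.float64(-4.1), np.float64(-3.4))]
call 1 [(np.float64(-0.4), np.float64(-0.6)), (np.float64(-0.8), np.float64(-1.3)), (np.float64(-1.1), np.float64(-2.1)), (np.float64(-1.4), np.float64(-2.8)), (np.float64(-1.5), np.float64(-3.6))]
call 2 [(np.float64(-0.2), np.float64(-0.7)), (np.float64(-0.2), np.float64(-1.5)), (np.float64(-0.3), np.float64(-2.3)), (np.float64(-0.2), np.float64(-3.1)), (np.float64(-0.1), np.float64(-3.8))]
end t 15.70 base [0.4581 0.1396] w (np.float64(-190.2210261996537), np.float64(43.92047434500867))
```

carry_out(targets=[{"x":-0.5,"y":-0.3,"z":0,"ax":0,"ay":0,"az":0},{"x":-1.3,"y":-0.8,"z":0,"ax":0,"ay":0,"az":0},{"x":-2.3,"y":-1.6,"z":0,"ax":0,"ay":0,"az":0},{"x":-3.5,"y":-2.6,"z":0,"ax":0,"ay":0,"az":0},{"x":-4.1,"y":-3.4,"z":0,"ax":0,"ay":0,"az":0}])

```text
clock: 14.7
tool_pos: [0.4725, 0.0668, 0.1851]
tool_rot: [-3.141, 0.004, 0.003]
wrist_force: [0.3, 0.2, -1.1]
finger_gap: 0.0273
gripper_force: 29.9
```

carry_out(targets=[{"x":-0.4,"y":-0.6,"z":0,"ax":0,"ay":0,"az":0},{"x":-0.8,"y":-1.3,"z":0,"ax":0,"ay":0,"az":0},{"x":-1.1,"y":-2.1,"z":0,"ax":0,"ay":0,"az":0},{"x":-1.4,"y":-2.8,"z":0,"ax":0,"ay":0,"az":0},{"x":-1.5,"y":-3.6,"z":0,"ax":0,"ay":0,"az":0}])

```text
clock: 15.2
tool_pos: [0.4593, 0.1021, 0.1853]
tool_rot: [3.141, -0.005, -0.0]
wrist_force: [0.7, 0.0, -1.1]
finger_gap: 0.0275
gripper_force: 29.9
```

carry_out(targets=[{"x":-0.2,"y":-0.7,"z":0,"ax":0,"ay":0,"az":0},{"x":-0.2,"y":-1.5,"z":0,"ax":0,"ay":0,"az":0},{"x":-0.3,"y":-2.3,"z":0,"ax":0,"ay":0,"az":0},{"x":-0.2,"y":-3.1,"z":0,"ax":0,"ay":0,"az":0},{"x":-0.1,"y":-3.8,"z":0,"ax":0,"ay":0,"az":0}])

```text
clock: 15.7
tool_pos: [0.4588, 0.1404, 0.1853]
tool_rot: [3.142, -0.004, 0.0]
wrist_force: [0.1, -0.4, -1.3]
finger_gap: 0.0273
gripper_force: 29.9
```

Run:
```python
from h import *
phase(-190); p0=(.4581,.1396)
print(readout.read_state()['tool_pos'])
plan(3,(14.125,-118.95,46.6),p0)
```

```text
t 15.70 [(np.float64(-190.9), np.float64(0.1009), np.float64(0.0405), array([0.5375, 0.023 ]))]
[0.45899071 0.14184735 0.18514314]
call 0 [(np.float64(0.3), np.float64(-1.1)), (np.float64(0.5), np.float64(-1.8)), (np.float64(0.8), np.float64(-2.5)), (np.float64(1.2), np.float64(-3.2)), (np.float64(1.6), np.float64(-3.9))]
call 1 [(np.float64(0.4), np.float64(-0.6)), (np.float64(0.9), np.float64(-1.1)), (np.float64(1.4), np.float64(-1.6)), (np.float64(2.0), np.float64(-2.1)), (np.float64(2.6), np.float64(-2.6))]
call 2 [(np.float64(0.6), np.float64(-0.4)), (np.float64(1.2), np.float64(-0.7)), (np.float64(1.9), np.float64(-1.0)), (np.float64(2.6), np.float64(-1.3)), (np.float64(3.3), np.float64(-1.5))]
end t 17.25 base [0.5331 0.2196] w (np.float64(-256.31969451181544), np.float64(41.38450763720462))
```

carry_out(targets=[{"x":0.3,"y":-1.1,"z":0,"ax":0,"ay":0,"az":0},{"x":0.5,"y":-1.8,"z":0,"ax":0,"ay":0,"az":0},{"x":0.8,"y":-2.5,"z":0,"ax":0,"ay":0,"az":0},{"x":1.2,"y":-3.2,"z":0,"ax":0,"ay":0,"az":0},{"x":1.6,"y":-3.9,"z":0,"ax":0,"ay":0,"az":0}])

```text
clock: 16.25
tool_pos: [0.4752, 0.1791, 0.1853]
tool_rot: [3.141, -0.005, 0.0]
wrist_force: [0.3, -0.9, -0.7]
finger_gap: 0.0276
gripper_force: 29.9
```

carry_out(targets=[{"x":0.4,"y":-0.6,"z":0,"ax":0,"ay":0,"az":0},{"x":0.9,"y":-1.1,"z":0,"ax":0,"ay":0,"az":0},{"x":1.4,"y":-1.6,"z":0,"ax":0,"ay":0,"az":0},{"x":2.0,"y":-2.1,"z":0,"ax":0,"ay":0,"az":0},{"x":2.6,"y":-2.6,"z":0,"ax":0,"ay":0,"az":0}])

```text
clock: 16.75
tool_pos: [0.5014, 0.2048, 0.1853]
tool_rot: [3.141, -0.005, 0.0]
wrist_force: [-0.1, -0.0, -0.5]
finger_gap: 0.0274
gripper_force: 29.9
```

carry_out(targets=[{"x":0.6,"y":-0.4,"z":0,"ax":0,"ay":0,"az":0},{"x":1.2,"y":-0.7,"z":0,"ax":0,"ay":0,"az":0},{"x":1.9,"y":-1.0,"z":0,"ax":0,"ay":0,"az":0},{"x":2.6,"y":-1.3,"z":0,"ax":0,"ay":0,"az":0},{"x":3.3,"y":-1.5,"z":0,"ax":0,"ay":0,"az":0}])

```text
clock: 17.25
tool_pos: [0.5345, 0.2196, 0.1853]
tool_rot: [3.142, -0.005, -0.0]
wrist_force: [0.5, 0.3, -1.4]
finger_gap: 0.0272
gripper_force: 29.9
```

Run:
```python
from h import *
phase(-256); p0=(.5331,.2196)
print(readout.read_state()['tool_pos'])
plan(4,(14.125,-118.95,46.6),p0)
```

```text
t 17.25 [(np.float64(-256.2), np.float64(0.098), np.float64(0.0377), array([0.4613, 0.0987]))]
[0.53577331 0.21979897 0.18533619]
call 0 [(np.float64(1.0), np.float64(-0.2)), (np.float64(1.7), np.float64(-0.2)), (np.float64(2.5), np.float64(-0.2)), (np.float64(3.2), np.float64(-0.2)), (np.float64(3.9), np.float64(-0.1))]
call 1 [(np.float64(0.7), np.float64(0.1)), (np.float64(1.3), np.float64(0.3)), (np.float64(2.0), np.float64(0.5)), (np.float64(2.7), np.float64(0.8)), (np.float64(3.3), np.float64(1.1))]
call 2 [(np.float64(0.6), np.float64(0.4)), (np.float64(1.1), np.float64(0.8)), (np.float64(1.7), np.float64(1.2)), (np.float64(2.2), np.float64(1.6)), (np.float64(2.6), np.float64(2.1))]
call 3 [(np.float64(0.5), np.float64(0.6)), (np.float64(0.9), np.float64(1.1)), (np.float64(1.2), np.float64(1.7)), (np.float64(1.5), np.float64(2.3)), (np.float64(1.8), np.float64(2.9))]
end t 19.30 base [0.6491 0.1596] w (np.float64(-337.84311200030686), np.float64(38.17792219999234))
```

Predicted and measured phase agree (-256.3° against -256.2°), so I'll carry on.

carry_out(targets=[{"x":1.0,"y":-0.2,"z":0,"ax":0,"ay":0,"az":0},{"x":1.7,"y":-0.2,"z":0,"ax":0,"ay":0,"az":0},{"x":2.5,"y":-0.2,"z":0,"ax":0,"ay":0,"az":0},{"x":3.2,"y":-0.2,"z":0,"ax":0,"ay":0,"az":0},{"x":3.9,"y":-0.1,"z":0,"ax":0,"ay":0,"az":0}])

```text
clock: 17.8
tool_pos: [0.5735, 0.2202, 0.1852]
tool_rot: [3.142, -0.005, -0.0]
wrist_force: [-0.4, 0.3, -0.6]
finger_gap: 0.0271
gripper_force: 29.9
```

carry_out(targets=[{"x":0.7,"y":0.1,"z":0,"ax":0,"ay":0,"az":0},{"x":1.3,"y":0.3,"z":0,"ax":0,"ay":0,"az":0},{"x":2.0,"y":0.5,"z":0,"ax":0,"ay":0,"az":0},{"x":2.7,"y":0.8,"z":0,"ax":0,"ay":0,"az":0},{"x":3.3,"y":1.1,"z":0,"ax":0,"ay":0,"az":0}])

```text
clock: 18.3
tool_pos: [0.6065, 0.2087, 0.1853]
tool_rot: [3.141, -0.005, 0.0]
wrist_force: [0.8, 0.4, -0.8]
finger_gap: 0.0272
gripper_force: 29.9
```

carry_out(targets=[{"x":0.6,"y":0.4,"z":0,"ax":0,"ay":0,"az":0},{"x":1.1,"y":0.8,"z":0,"ax":0,"ay":0,"az":0},{"x":1.7,"y":1.2,"z":0,"ax":0,"ay":0,"az":0},{"x":2.2,"y":1.6,"z":0,"ax":0,"ay":0,"az":0},{"x":2.6,"y":2.1,"z":0,"ax":0,"ay":0,"az":0}])

```text
clock: 18.8
tool_pos: [0.6322, 0.1878, 0.1852]
tool_rot: [-3.142, 0.005, -0.0]
wrist_force: [-0.1, 0.7, -0.7]
finger_gap: 0.0274
gripper_force: 29.9
```

carry_out(targets=[{"x":0.5,"y":0.6,"z":0,"ax":0,"ay":0,"az":0},{"x":0.9,"y":1.1,"z":0,"ax":0,"ay":0,"az":0},{"x":1.2,"y":1.7,"z":0,"ax":0,"ay":0,"az":0},{"x":1.5,"y":2.3,"z":0,"ax":0,"ay":0,"az":0},{"x":1.8,"y":2.9,"z":0,"ax":0,"ay":0,"az":0}])

```text
clock: 19.3
tool_pos: [0.6498, 0.1584, 0.1853]
tool_rot: [3.142, -0.005, -0.0]
wrist_force: [0.7, -0.7, -1.3]
finger_gap: 0.0273
gripper_force: 29.9
```

Run:
```python
from h import *
phase(-338); p0=(.6491,.1596)
print(readout.read_state()['tool_pos'])
plan(5,(14.125,-118.95,46.6),p0)
```

```text
t 19.30 [(np.float64(-341.0), np.float64(0.1017), np.float64(0.0391), array([0.5896, 0.0259]))]
[0.65035438 0.15657462 0.18549697]
call 0 [(np.float64(0.3), np.float64(0.9)), (np.float64(0.5), np.float64(1.6)), (np.float64(0.6), np.float64(2.2)), (np.float64(0.7), np.float64(2.9)), (np.float64(0.7), np.float64(3.5))]
call 1 [(np.float64(0.0), np.float64(0.7)), (np.float64(-0.0), np.float64(1.3)), (np.float64(-0.1), np.float64(2.0)), (np.float64(-0.2), np.float64(2.6)), (np.float64(-0.4), np.float64(3.2))]
call 2 [(np.float64(-0.2), np.float64(0.6)), (np.float64(-0.5), np.float64(1.2)), (np.float64(-0.7), np.float64(1.8)), (np.float64(-1.0), np.float64(2.3)), (np.float64(-1.4), np.float64(2.8))]
call 3 [(np.float64(-0.4), np.float64(0.5)), (np.float64(-0.8), np.float64(1.0)), (np.float64(-1.2), np.float64(1.4)), (np.float64(-1.7), np.float64(1.9)), (np.float64(-2.1), np.float64(2.2))]
call 4 [(np.float64(-0.5), np.float64(0.4)), (np.float64(-1.1), np.float64(0.7)), (np.float64(-1.6), np.float64(1.0)), (np.float64(-2.1), np.float64(1.3)), (np.float64(-2.7), np.float64(1.5))]
end t 21.85 base [0.5901 0.0276] w (np.float64(-430.34411715465427), np.float64(34.41189707113365))
```

Run:
```python
from h import *
plan(4,(19.3,-340.2,38.9),(.6491,.1596))
```

```text
call 0 [(np.float64(0.4), np.float64(1.3)), (np.float64(0.6), np.float64(2.0)), (np.float64(0.7), np.float64(2.7)), (np.float64(0.7), np.float64(3.3)), (np.float64(0.7), np.float64(4.0))]
call 1 [(np.float64(-0.0), np.float64(0.7)), (np.float64(-0.1), np.float64(1.3)), (np.float64(-0.2), np.float64(2.0)), (np.float64(-0.4), np.float64(2.6)), (np.float64(-0.6), np.float64(3.2))]
call 2 [(np.float64(-0.2), np.float64(0.6)), (np.float64(-0.5), np.float64(1.2)), (np.float64(-0.8), np.float64(1.8)), (np.float64(-1.2), np.float64(2.3)), (np.float64(-1.6), np.float64(2.8))]
call 3 [(np.float64(-0.4), np.float64(0.5)), (np.float64(-0.8), np.float64(0.9)), (np.float64(-1.3), np.float64(1.4)), (np.float64(-1.8), np.float64(1.8)), (np.float64(-2.3), np.float64(2.1))]
end t 21.35 base [0.6111 0.0386] w (np.float64(-416.7584897815534), np.float64(35.81753775546116))
```

carry_out(targets=[{"x":0.4,"y":1.2,"z":0,"ax":0,"ay":0,"az":0},{"x":0.6,"y":2.0,"z":0,"ax":0,"ay":0,"az":0},{"x":0.7,"y":2.7,"z":0,"ax":0,"ay":0,"az":0},{"x":0.7,"y":3.3,"z":0,"ax":0,"ay":0,"az":0},{"x":0.7,"y":4.0,"z":0,"ax":0,"ay":0,"az":0}])

```text
clock: 19.85
tool_pos: [0.6565, 0.1187, 0.1853]
tool_rot: [-3.141, 0.005, 0.0]
wrist_force: [-0.0, 0.3, -0.9]
finger_gap: 0.0273
gripper_force: 29.9
```

carry_out(targets=[{"x":0,"y":0.7,"z":0,"ax":0,"ay":0,"az":0},{"x":-0.1,"y":1.3,"z":0,"ax":0,"ay":0,"az":0},{"x":-0.2,"y":2.0,"z":0,"ax":0,"ay":0,"az":0},{"x":-0.4,"y":2.6,"z":0,"ax":0,"ay":0,"az":0},{"x":-0.6,"y":3.2,"z":0,"ax":0,"ay":0,"az":0}])

```text
clock: 20.35
tool_pos: [0.6502, 0.0865, 0.1853]
tool_rot: [-3.142, 0.005, 0.0]
wrist_force: [0.7, -0.3, -1.6]
finger_gap: 0.0274
gripper_force: 29.9
```

carry_out(targets=[{"x":-0.2,"y":0.6,"z":0,"ax":0,"ay":0,"az":0},{"x":-0.5,"y":1.2,"z":0,"ax":0,"ay":0,"az":0},{"x":-0.8,"y":1.8,"z":0,"ax":0,"ay":0,"az":0},{"x":-1.2,"y":2.3,"z":0,"ax":0,"ay":0,"az":0},{"x":-1.6,"y":2.8,"z":0,"ax":0,"ay":0,"az":0}])

```text
clock: 20.85
tool_pos: [0.634, 0.0586, 0.1853]
tool_rot: [-3.142, 0.005, 0.0]
wrist_force: [-0.9, -0.2, -0.5]
finger_gap: 0.0275
gripper_force: 29.9
```

Run:
```python
from h import *
print(th(20.85,19.3,-340.2,38.9)); phase(-397.5); p=eyes.capture('wrist'); save(p,'w4')
print(readout.read_state()['tool_pos'])
plan(2,(19.3,-340.2,38.9),(.6341,.0596))
```

```text
(np.float64(-398.6657754580186), np.float64(36.554855613549535))
t 20.85 [(np.float64(-399.3), np.float64(0.0996), np.float64(0.0399), array([0.6196, 0.1991]))]
[0.63370244 0.05778    0.18554333]
call 0 [(np.float64(-0.8), np.float64(0.9)), (np.float64(-1.3), np.float64(1.4)), (np.float64(-1.8), np.float64(1.8)), (np.float64(-2.3), np.float64(2.1)), (np.float64(-2.8), np.float64(2.4))]
call 1 [(np.float64(-0.6), np.float64(0.3)), (np.float64(-1.1), np.float64(0.6)), (np.float64(-1.7), np.float64(0.8)), (np.float64(-2.3), np.float64(1.0)), (np.float64(-2.9), np.float64(1.1))]
end t 21.95 base [0.5771 0.0246] w (np.float64(-437.9865474784758), np.float64(34.9448363130381))
```

View pics/w4.png

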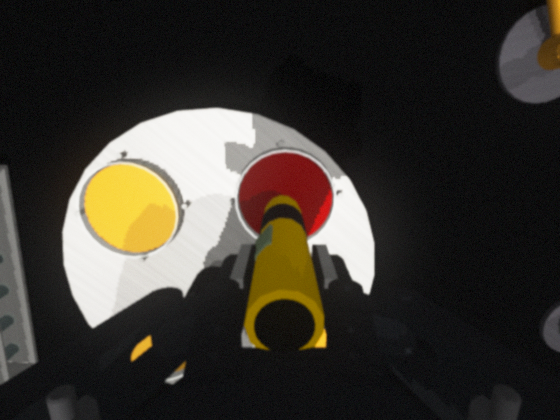

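The plate is at (285,196) with the nose right over it. I'll track for two more calls, then return.

carry_out(targets=[{"x":-0.8,"y":0.9,"z":0,"ax":0,"ay":0,"az":0},{"x":-1.3,"y":1.4,"z":0,"ax":0,"ay":0,"az":0},{"x":-1.8,"y":1.8,"z":0,"ax":0,"ay":0,"az":0},{"x":-2.3,"y":2.1,"z":0,"ax":0,"ay":0,"az":0},{"x":-2.8,"y":2.4,"z":0,"ax":0,"ay":0,"az":0}])

```text
clock: 21.45
tool_pos: [0.6058, 0.035, 0.1854]
tool_rot: [-3.141, 0.005, -0.0]
wrist_force: [-0.7, 1.0, -0.7]
finger_gap: 0.0275
gripper_force: 29.9
```

carry_out(targets=[{"x":-0.6,"y":0.3,"z":0,"ax":0,"ay":0,"az":0},{"x":-1.1,"y":0.6,"z":0,"ax":0,"ay":0,"az":0},{"x":-1.7,"y":0.8,"z":0,"ax":0,"ay":0,"az":0},{"x":-2.3,"y":1.0,"z":0,"ax":0,"ay":0,"az":0},{"x":-2.9,"y":1.1,"z":0,"ax":0,"ay":0,"az":0}])

```text
clock: 21.95
tool_pos: [0.5767, 0.024, 0.1853]
tool_rot: [3.142, -0.005, -0.0]
wrist_force: [-0.2, -0.3, -0.4]
finger_gap: 0.0274
gripper_force: 29.9
```

carry_out(targets=[{"x":-0.6,"y":0.5,"z":0,"ax":0,"ay":0,"az":0},{"x":-1.2,"y":1.5,"z":-0.3,"ax":0,"ay":0,"az":0},{"x":-2,"y":3.5,"z":-0.6,"ax":0,"ay":0,"az":0},{"x":-3,"y":6.5,"z":-1,"ax":0,"ay":0,"az":0},{"x":-4,"y":10.5,"z":-1,"ax":0,"ay":0,"az":0}])

```text
clock: 22.45
tool_pos: [0.537, -0.0807, 0.1958]
tool_rot: [-3.141, -0.001, -0.002]
wrist_force: [0.8, -0.3, -0.3]
finger_gap: 0.027
gripper_force: 29.9
```

Run:
```python
from h import *
rel([.4598,-.2922,.192],0)
```

```text
clock 22.45 shift [-7.72 21.15  0.37] turn [-0.  -0.1  0. ] pos [ 0.537  -0.0807  0.1958]
```

carry_out(targets=[{"x":-1.4,"y":4,"z":0,"ax":0,"ay":0,"az":0},{"x":-2.8,"y":8,"z":0,"ax":0,"ay":0,"az":0},{"x":-4.4,"y":12,"z":0,"ax":0,"ay":0,"az":0},{"x":-5.9,"y":16,"z":0,"ax":0,"ay":0,"az":0},{"x":-7,"y":19,"z":0,"ax":0,"ay":0,"az":0}])

```text
clock: 22.95
tool_pos: [0.4639, -0.2744, 0.1962]
tool_rot: [3.139, -0.011, 0.001]
wrist_force: [0.1, 0.0, -1.6]
finger_gap: 0.0275
gripper_force: 29.9
```

carry_out(targets=[{"x":-0.5,"y":1.5,"z":0,"ax":0,"ay":0,"az":0},{"x":-0.7,"y":2.1,"z":0,"ax":0,"ay":0,"az":0},{"x":-0.7,"y":2.1,"z":0,"ax":0,"ay":0,"az":0},{"x":-0.7,"y":2.1,"z":0,"ax":0,"ay":0,"az":0},{"x":-0.7,"y":2.1,"z":0,"ax":0,"ay":0,"az":0}])

```text
clock: 23.45
tool_pos: [0.4601, -0.2898, 0.1951]
tool_rot: [-3.141, 0.001, 0.0]
wrist_force: [-0.1, 1.3, -2.1]
finger_gap: 0.0274
gripper_force: 29.9
```

carry_out(targets=[{"x":0,"y":0,"z":0,"ax":0,"ay":0,"az":0},{"x":0,"y":0,"z":0,"ax":0,"ay":0,"az":0},{"x":0,"y":0,"z":0,"ax":0,"ay":0,"az":0},{"x":0,"y":0,"z":0,"ax":0,"ay":0,"az":0},{"x":0,"y":0,"z":0,"ax":0,"ay":0,"az":0}])

```text
clock: 23.95
tool_pos: [0.4593, -0.2914, 0.1953]
tool_rot: [3.142, -0.005, -0.0]
wrist_force: [0.3, -0.5, 0.0]
finger_gap: 0.0277
gripper_force: 29.9
```

Run:
```python
from h import *
rel([.4598,-.2925,.098],0)
p=eyes.capture('side'); save(p,'s3'); P=cloud(p); t=np.hypot(P[...,0]-.46,P[...,1]+.292)<.06
I=p['img'].astype(int); y=(I[...,0]>90)&(I[...,2]<90)&t
for lo in [.12,.135,.15,.165,.18,.2,.21]:
    a=P[y&(P[...,2]>lo)&(P[...,2]<lo+.015)]
    if len(a)>15: print(lo,circ(a,.014)[:2].round(4),len(a))
```

```text
clock 23.95 shift [0.05 0.11 9.73] turn [ 0.   0.  -0.2] pos [ 0.4593 -0.2914  0.1953]
0.12 [ 0.4591 -0.2901] 86
0.135 [ 0.4589 -0.2907] 29
0.165 [ 0.4593 -0.2904] 89
0.18 [ 0.4595 -0.2902] 63
0.2 [ 0.4584 -0.2987] 33
0.21 [ 0.4838 -0.3031] 30
```

View pics/s3.png

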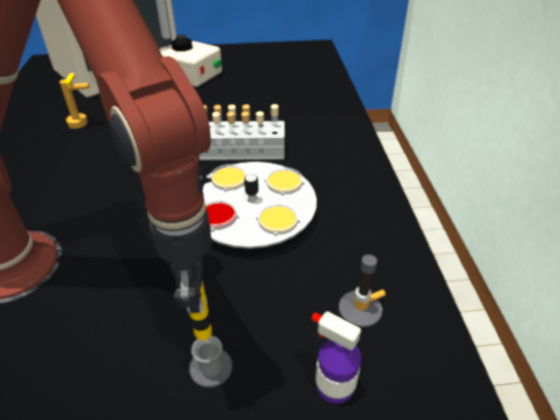

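The side view shows the thermometer upright at (202,320), just above the holder mouth at (208,350). The measured correction is about 1 mm, so I'll lower it now.

carry_out(targets=[{"x":0.05,"y":0.1,"z":0.5,"ax":0,"ay":0,"az":0},{"x":0.05,"y":0.1,"z":1.5,"ax":0,"ay":0,"az":0},{"x":0.05,"y":0.1,"z":2.5,"ax":0,"ay":0,"az":0},{"x":0.05,"y":0.1,"z":3.5,"ax":0,"ay":0,"az":0},{"x":0.05,"y":0.1,"z":4.5,"ax":0,"ay":0,"az":0}])

```text
clock: 24.5
tool_pos: [0.4595, -0.2922, 0.149]
tool_rot: [-3.141, 0.005, 0.001]
wrist_force: [-0.7, -0.4, -1.4]
finger_gap: 0.0275
gripper_force: 29.9
```

carry_out(targets=[{"x":0,"y":0,"z":1,"ax":0,"ay":0,"az":0},{"x":0,"y":0,"z":2,"ax":0,"ay":0,"az":0},{"x":0,"y":0,"z":3,"ax":0,"ay":0,"az":0},{"x":0,"y":0,"z":4,"ax":0,"ay":0,"az":0},{"x":0,"y":0,"z":4.5,"ax":0,"ay":0,"az":0}])

```text
clock: 25.0
tool_pos: [0.4594, -0.292, 0.1041]
tool_rot: [-3.141, 0.005, 0.002]
wrist_force: [-0.6, -0.7, -1.4]
finger_gap: 0.0272
gripper_force: 29.9
```

carry_out(targets=[{"x":0,"y":0,"z":0.3,"ax":0,"ay":0,"az":0},{"x":0,"y":0,"z":0.6,"ax":0,"ay":0,"az":0},{"x":0,"y":0,"z":0.7,"ax":0,"ay":0,"az":0},{"x":0,"y":0,"z":0.7,"ax":0,"ay":0,"az":0},{"x":0,"y":0,"z":0.7,"ax":0,"ay":0,"az":0}])

```text
clock: 25.5
tool_pos: [0.4599, -0.2926, 0.0986]
tool_rot: [3.141, -0.005, 0.001]
wrist_force: [-0.2, 0.1, -0.8]
finger_gap: 0.0274
gripper_force: 29.9
```

```bash
python3 -c "
from h import *
rel([.4598,-.2925,.098],0)"
```

```text
clock 25.50 shift [-0.01 -0.01  0.06] turn [ 0.  -0.  -0.2] pos [ 0.4599 -0.2926  0.0986]
```

Nothing touched and it's within about 1 mm of the floor. I'll lower the last millimetre, release and lift.

carry_out(targets=[{"x":0,"y":0,"z":0.1,"ax":0,"ay":0,"az":0},{"x":0,"y":0,"z":0.1,"ax":0,"ay":0,"az":0},{"x":0,"y":0,"z":0.1,"ax":0,"ay":0,"az":0},{"x":0,"y":0,"z":0.1,"ax":0,"ay":0,"az":0},{"x":0,"y":0,"z":0.1,"ax":0,"ay":0,"az":0}])

```text
clock: 26.0
tool_pos: [0.4598, -0.2924, 0.0974]
tool_rot: [3.142, -0.005, 0.0]
wrist_force: [-0.5, 0.3, -0.8]
finger_gap: 0.0277
gripper_force: 29.9
```

carry_out(targets=[{"x":0,"y":0,"z":0,"ax":0,"ay":0,"az":0},{"x":0,"y":0,"z":0,"ax":0,"ay":0,"az":0},{"x":0,"y":0,"z":0,"ax":0,"ay":0,"az":0},{"x":0,"y":0,"z":0,"ax":0,"ay":0,"az":0},{"x":0,"y":0,"z":0,"ax":0,"ay":0,"az":0}], fingers=8.5)

```text
clock: 26.5
tool_pos: [0.4598, -0.2925, 0.0974]
tool_rot: [3.142, -0.005, 0.0]
wrist_force: [-0.3, -1.2, 0.6]
finger_gap: 0.0854
gripper_force: 0.0
```

carry_out(targets=[{"x":0,"y":0,"z":-1.5,"ax":0,"ay":0,"az":0},{"x":0,"y":0,"z":-4,"ax":0,"ay":0,"az":0},{"x":0,"y":0,"z":-7,"ax":0,"ay":0,"az":0},{"x":0,"y":0,"z":-10,"ax":0,"ay":0,"az":0},{"x":0,"y":0,"z":-11.5,"ax":0,"ay":0,"az":0}])

```text
clock: 27.0
tool_pos: [0.4603, -0.2935, 0.2149]
tool_rot: [3.139, -0.005, 0.005]
wrist_force: [0.1, -0.8, -1.7]
finger_gap: 0.0853
gripper_force: 0.0
```

carry_out(targets=[{"x":0,"y":0,"z":-0.5,"ax":0,"ay":0,"az":0},{"x":0,"y":0,"z":-0.5,"ax":0,"ay":0,"az":0},{"x":0,"y":0,"z":-0.5,"ax":0,"ay":0,"az":0},{"x":0,"y":0,"z":-0.5,"ax":0,"ay":0,"az":0},{"x":0,"y":0,"z":-0.5,"ax":0,"ay":0,"az":0}])

```text
clock: 27.5
tool_pos: [0.4594, -0.2921, 0.2164]
tool_rot: [-3.141, 0.005, 0.003]
wrist_force: [0.4, -0.6, -0.1]
finger_gap: 0.0849
gripper_force: 0.0
```

Run:
```python
from h import *
p=eyes.capture('side'); P=cloud(p); t=np.hypot(P[...,0]-.46,P[...,1]+.292)<.06
for lo in [.075,.09,.105,.12,.13]:
    a=P[t&(P[...,2]>lo)&(P[...,2]<lo+.015)]
    if len(a)>15: print(lo,circ(a,.014)[:2].round(4),len(a))
a=P[t&(P[...,2]>.143)&(P[...,2]<.16)]; print(a.mean(0),len(a))
print(readout.read_state()['tool_pos'],loc(p,'spray_bottle',0)[:1],loc(p,'burner',0)[:1])
```

```text
0.075 [ 0.4596 -0.2906] 80
0.09 [ 0.46   -0.2906] 89
0.105 [ 0.4599 -0.2905] 89
0.12 [ 0.4601 -0.2902] 97
0.13 [ 0.4601 -0.2902] 98
[ 0.46096311 -0.29305316  0.14925594] 232
[ 0.45946579 -0.29219566  0.21658168] [(0.93, array([336.8, 385.4]), array([ 0.682 , -0.3462,  0.    ]))] [(0.36, array([242.8, 176.9]), array([ 0.5363,  0.2733, -0.    ]))]
```

The thermometer is upright in its holder, with its top at the original height, and the arm is clear.

```bash
python3 -c "
from h import *
print(order.job_done())"
```

```text
the job is handed in; nothing more can be done
None
```

I set the carousel turning at about 1 rad/s and let go, tracked the red plate with the thermometer for about 7 s, stood the thermometer back in its holder, and handed the job in at 27.5 s; no pass/fail result came back.

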